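# Sweep the felt wheels into the feed guide

## Task

Sweep the three small pale felt wheels over the bench, through the gate of the blue feed guide and into its slot, one at a time: each wheel must be wholly through the gate before the next one comes into it, and at the end all three lie flat in the slot, wholly behind the gate. Only push them along with the fingertips, never lift them, and leave the red bar, the white bar and the mandrel where they are.

Things in the scene. Friction and masses are not known exactly. Their poses are not given: they have to be found in the camera images.
- feed_guide: blue metal feed guide screwed to the bench; it has no floor, wheels slide on the bench itself. Origin: on the bench in the middle of the gate; x runs through the gate into the slot (roughly to the robot's right), z up. The gate is the 48 mm gap between two steel posts, 9 mm thick and 18 mm high, at x = 0. All its walls are 6 mm thick, 14 mm high
- slot_end (a point): on the bench at the closed end of the feed guide's slot, 125 mm behind the gate. The slot runs straight from the gate to here and is 48 mm wide; three wheels in a row take about 102 mm. Beyond it a fixed grey hood stands at world x > 0.52 m, y < 0.08 m, 0.32 m high
- funnel_mouth (a point): on the bench in the middle of the open mouth of the feed guide's funnel, 45 mm in front of the gate. Two straight wings narrow from 90 mm here to 48 mm at the gate; the wheels lie on the open bench beyond this mouth
- wheel_a: one of three alike small pale felt polishing wheels: a flat disc 34 mm in diameter and 11 mm thick, about 20 g, lying loose on the bench and sliding freely. Origin: centre of its underside; z up along its axis.
- wheel_b: one of three alike small pale felt polishing wheels: a flat disc 34 mm in diameter and 11 mm thick, about 20 g, lying loose on the bench and sliding freely. Origin: centre of its underside; z up along its axis.
- wheel_c: one of three alike small pale felt polishing wheels: a flat disc 34 mm in diameter and 11 mm thick, about 20 g, lying loose on the bench and sliding freely. Origin: centre of its underside; z up along its axis.
- red_bar: bystander: dark red polishing-compound bar, 34 x 70 x 29 mm high (long along its y), loose, left of the wheels, near a tall fixed dust hood (world x > 0.42 m, y > 0.39 m, up to 0.39 m high: come in round its front). Origin: centre of its underside.
- white_bar: bystander: white polishing-compound bar, 30 x 60 x 26 mm high (long along its y), loose, beyond the closed end of the slot. Origin: centre of its underside.
- mandrel: bystander: small mandrel with a red head, 10 x 52 x 10 mm (long along its y), lying loose beyond the wheels, to the left of a fixed black case (44 mm high, world x from 0.53 m, y 0.09 to 0.24 m: keep the fingers clear of it). Origin: centre of its underside.
Things that resemble listed ones, but are neither listed nor needed, are in the scene too. What is shaped like the wheel_a but orange is not meant.

How it is judged (in metres and radians):
On the way, in this order (a step that is already met when the one before it is completed fails the run):
1. one wheel is wholly through the gate in the slot, the other two are still outside the gate (((x of wheel_a in the frame of feed_guide between 0.015 and 0.125 m and y of wheel_a in the frame of feed_guide between -0.024 and 0.024 m and height (world z) of wheel_a below 0.005 m and x of each of wheel_b, wheel_c in the frame of feed_guide below -0.017 m) or (x of each of wheel_a, wheel_c in the frame of feed_guide below -0.017 m and x of wheel_b in the frame of feed_guide between 0.015 and 0.125 m and y of wheel_b in the frame of feed_guide between -0.024 and 0.024 m and height (world z) of wheel_b below 0.005 m) or (x of each of wheel_a, wheel_b in the frame of feed_guide below -0.017 m and x of wheel_c in the frame of feed_guide between 0.015 and 0.125 m and y of wheel_c in the frame of feed_guide between -0.024 and 0.024 m and height (world z) of wheel_c below 0.005 m))), for 0.2 s.
2. two wheels are wholly through the gate in the slot, the third is still outside the gate (((x of wheel_a in the frame of feed_guide between 0.015 and 0.125 m and y of wheel_a in the frame of feed_guide between -0.024 and 0.024 m and height (world z) of each of wheel_a, wheel_b below 0.005 m and x of wheel_b in the frame of feed_guide between 0.015 and 0.125 m and y of wheel_b in the frame of feed_guide between -0.024 and 0.024 m and x of wheel_c in the frame of feed_guide below -0.017 m) or (x of wheel_a in the frame of feed_guide between 0.015 and 0.125 m and y of wheel_a in the frame of feed_guide between -0.024 and 0.024 m and height (world z) of each of wheel_a, wheel_c below 0.005 m and x of wheel_b in the frame of feed_guide below -0.017 m and x of wheel_c in the frame of feed_guide between 0.015 and 0.125 m and y of wheel_c in the frame of feed_guide between -0.024 and 0.024 m) or (x of wheel_a in the frame of feed_guide below -0.017 m and x of wheel_b in the frame of feed_guide between 0.015 and 0.125 m and y of wheel_b in the frame of feed_guide between -0.024 and 0.024 m and height (world z) of each of wheel_b, wheel_c below 0.005 m and x of wheel_c in the frame of feed_guide between 0.015 and 0.125 m and y of wheel_c in the frame of feed_guide between -0.024 and 0.024 m))), for 0.2 s.
At the end, for the whole second after the job is handed in: All three felt wheels lie flat and at rest in the slot, each with its centre at least 15 mm behind the gate line (its rim past it, to 2 mm) and between the slot's walls; the two bars and the mandrel are within 15 mm of where they were (x of wheel_a in the frame of feed_guide between 0.015 and 0.125 m and y of wheel_a in the frame of feed_guide between -0.024 and 0.024 m and height (world z) of each of wheel_a, wheel_b, wheel_c below 0.005 m and angle between each of wheel_a, wheel_b, wheel_c's own z axis and vertical below 0.15 rad and linear speed of each of wheel_a, wheel_b, wheel_c below 0.01 m/s and x of wheel_b in the frame of feed_guide between 0.015 and 0.125 m and y of wheel_b in the frame of feed_guide between -0.024 and 0.024 m and x of wheel_c in the frame of feed_guide between 0.015 and 0.125 m and y of wheel_c in the frame of feed_guide between -0.024 and 0.024 m and distance of each of red_bar, white_bar, mandrel from where it was at the start of the episode below 0.015 m); the robot touches nothing.
It fails at once if a felt wheel is lifted off the bench (its underside's centre more than 12 mm up) (height (world z) of any of wheel_a, wheel_b, wheel_c above 0.012 m).
It fails at once if the dark red bar is displaced by more than 15 mm (distance of red_bar from where it was at the start of the episode above 0.015 m).
It fails at once if the white bar is displaced by more than 15 mm (distance of white_bar from where it was at the start of the episode above 0.015 m).
It fails at once if the mandrel is displaced by more than 15 mm (distance of mandrel from where it was at the start of the episode above 0.015 m).
It also fails if it takes over 58 s, if anything falls off the work surface, if the arm or the gripper's body presses on something with over 40 N, if the wrist force passes 120 N, or if a joint passes its speed limit or range.

## Robot

A 7-joint arm with a two-finger parallel gripper is mounted at the origin on a cart in front of the work surface, level with it; the furniture and walls round the work are solid. World frame = base frame: x ahead of the robot, y to its left, z up, the work surface at z = 0. Lengths are in mm, angles in rad, forces in N, time in s.
With the tool pointing down it reaches from about 425 to 875 mm from the base axis. Payload 4.7 kg.
Tool frame: the origin (TCP) lies on the centre line of the jaws, within the pads' length; the fingertips stand 8 mm ahead of it and the grasp point (between the pads) lies 11 mm behind it; z points along the fingers, y is the line along which they close (so a half turn about z gives the same grasp; the last joint's range is limited). The gripper opens to 85 mm and grips with 20 to 120 N. Pads are 22 mm wide; open, the fingers measure 114 mm over their backs; the gripper's body (76 mm by 85 mm) begins 54 mm behind the grasp point. The pads swing forward as they close: fully open they stand 13 mm farther back than shut.
Start: joints at [-1.226, 0.321, -0.07, 1.45, 0.023, 1.371, -0.057], TCP at [211.147, 614.769, 239.349] pointing down, gripper open.
Joint ranges: [-2.86, 2.86], [-0.3, 2.09], [-1.38, 1.24], [0.06, 2.45], [-1.56, 4.7], [0.09, 2.05], [-2.69, 2.69]. Speed limits (rad/s): [2.57, 2.57, 3.14, 3.14, 3.14, 3.14, 3.14].

## Interface

Orientations are given as a rotation vector (axis times angle).
In Python, from cell import observe, grab_frame, camera_params, job_done gives the robot as it stands. The module is installed in compiled form; this text tells all that it offers.
- The arm moves only by the tool drive_tool, never from a script. Its argument "rows" is a list that holds one entry, the list of rows, each a list of 7 numbers: the turn, a rotation vector about the world's x, y, z normalised to -1 to 1, where 1 is 45 degrees, then the shift along the world's x, y, z normalised to -1 to 1, where 1 is 20 cm, then the opening, from 0 (shut) to 1 (fully open). A call has exactly 5 rows; each row shifts and turns the commanded pose from where the row before left it; what a row does not reach is not made up. A row lasts 1/8 s, in which the tool goes at most 62.5 mm and 10.7 degrees, less where a joint would pass 70% of its speed; a pose out of reach is approached as far as the arm can. A call with a number of a shift or a turn outside -1 to 1 is refused whole. A call with a gripper value outside its range is refused whole. The fingers move at their own pace and stop on an object; "force" is the grip in N (left out, the last holds). Time passes only in rows, so rows that do not move let the fingers close, or fill a call up. It gives the time, the measured TCP pose, the force, the opening and the grip force at its end, in the units of the state.
- observe(): the state, without advancing time (a new reading comes with each control period).
- grab_frame(name): name is "side" or "top" or "wrist"; returns (picture, depth): 400x640x3 uint8, blue, green, red; 400x640 float32, mm along the optical axis (not along the pixel's ray), 0 where there is no reading.
- camera_params(name): a dict with "intrinsics" (3x3 intrinsics, pixels), "R" (3x3) and "t" (3): a world point X has camera coordinates R X + t; the wrist camera has in their place "tool_from_camera" (4x4, takes a point from camera to tool coordinates, whose origin is the TCP and whose axes are the flange's). Camera axes: x right, y down, z forward; pixel columns grow to the right and rows downward; lengths in mm; the calibration is good to about 2 mm. A picture is of the moment at which its call begins: read the wrist's pose just before it. camera_params takes no time and is no camera call.
- job_done(): hands the job in; it is judged then, once.
The state is a dict: "time_s": time; "joints": joint angles; "qd": joint speeds; "joint_torque": joint torques, N m; "tool_pos": TCP position; "ee_rot": TCP orientation; "force": force on the tool from outside, world axes, zero at the start; "wrist_torque": the same for the moment, N m; "gripper_width": finger opening in mm; "grip_force": force on a finger pad.
Only numpy, scipy, OpenCV 4.12 (cv2) and the standard library are available. Lean on these libraries where they do the work, as an engineer would, in place of code of your own. Each camera call takes 0.05 s, during which the arm holds its last target. There are 200 camera calls.

## Working session

There is one attempt and no reset: what is moved stays moved. The work goes in short steps, Python scripts to look and compute and a tool call to move; the robot and the scene stay as the last step left them, time stands still between calls to the robot, and variables do not carry over. Pictures are saved under pics/ and viewed, at most 11 in all, crops included, and the job is handed in when it is done.

Besides the shell and the picture viewer there is one more tool, called after ">>>" as name(argument=value, ...), one argument or row to a line, values as JSON. drive_tool: Moves the arm, as the interface text tells. Its arguments: {"type":"object","properties":{"rows":{"type":"array","items":{"type":"array","items":{"type":"array","items":{"type":"number","minimum":-1,"maximum":1}}}},"force":{"type":"number"}},"required":["rows"]}

```bash
mkdir -p pics
python3 - <<'E'
from cell import *
import cv2,numpy as np
s=observe();print({k:np.round(v,3).tolist() for k,v in s.items()})
for n in("top","side"):
    p,d=grab_frame(n);cv2.imwrite(f"pics/{n}0.png",p);np.save(f"pics/{n}0d.npy",d)
    c=camera_params(n);print(n,np.round(c["intrinsics"],1).tolist(),np.round(c["R"],3).tolist(),np.round(c["t"],1).tolist())
E
```

```text
{'time_s': 0.0, 'joints': [-1.226, 0.322, -0.07, 1.452, 0.023, 1.371, -0.057], 'qd': [-0.0, -0.002, -0.001, 0.001, 0.0, -0.001, 0.001], 'joint_torque': [-0.0, -49.358, -0.382, -31.434, 0.013, 0.011, -0.0], 'tool_pos': [210.97, 614.244, 238.215], 'ee_rot': [-0.517, -3.099, 0.003], 'force': [-0.6, 0.803, -0.39], 'wrist_torque': [-0.004, 0.003, -0.004], 'grip_force': 0.0, 'gripper_width': 85.073}
top [[408.2, 0.0, 324.1], [0.0, 408.2, 195.1], [0.0, 0.0, 1.0]] [[0.024, -1.0, 0.008], [-0.98, -0.025, -0.197], [0.197, -0.003, -0.98]] [58.5, 503.5, 827.6]
side [[419.6, 0.0, 324.9], [0.0, 419.6, 205.2], [0.0, 0.0, 1.0]] [[0.996, -0.085, 0.018], [-0.033, -0.562, -0.827], [0.081, 0.823, -0.562]] [-488.7, 104.6, 829.1]
```

View pics/top0.png

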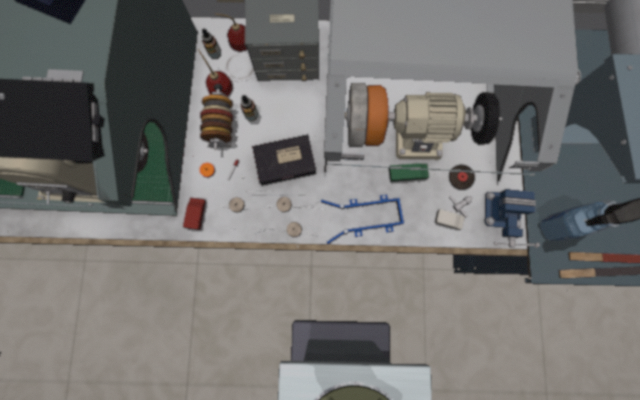

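View pics/side0.png

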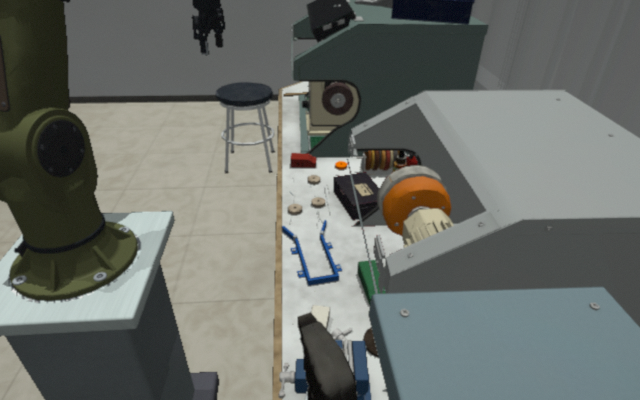

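The top view shows three pale wheels at about (237,204), (284,203) and (294,229). The orange disc at (207,170) is the decoy. The blue guide's mouth is at x≈325, its gate at about (345,208) to (350,232), and its closed end at about (402,212). The red bar is at (195,213), the mandrel at (234,170), and the white bar at (449,218).

```bash
cat > h.py <<'E'
import numpy as np,cv2
from cell import *
def ray(n,u,v,z,wp=None):
    c=camera_params(n);K=c["intrinsics"];d=np.linalg.inv(K)@np.array([u,v,1.])
    R=np.array(c["R"]);t=np.array(c["t"]);o=-R.T@t;w=R.T@d
    return o+w*(z-o[2])/w[2]
def blobs(mask,lo,hi):
    n,l,s,c=cv2.connectedComponentsWithStats(mask.astype(np.uint8))
    return [(c[i],s[i]) for i in range(1,n) if lo<=s[i,4]<=hi]
def wheels(n,p):
    h=cv2.cvtColor(p,cv2.COLOR_BGR2HSV).astype(int)
    return (h[...,0]>5)&(h[...,0]<28)&(h[...,1]>35)&(h[...,1]<150)&(h[...,2]>90)
E
python3 - <<'E'
from h import *
p=cv2.imread("pics/top0.png");q=cv2.imread("pics/side0.png")
for (u,v) in((237,204),(284,203),(294,229)): print(p[v-6:v-3,u],ray("top",u,v,11))
for n,im in(("top",p),("side",q)):
    for c,s in blobs(wheels(n,im),40,400):
        P=ray(n,*c,9)
        if 380<P[0]<600 and -250<P[1]<450: print(n,c.round(1),s.tolist(),P.round(1))
h=cv2.cvtColor(p,cv2.COLOR_BGR2HSV)
b=(abs(h[...,0].astype(int)-108)<10)&(h[...,1]>140)&(h[...,2]>70)
b[:,:315]=0;b[:,415:]=0;b[:190]=0;b[250:]=0
print(b.sum())
a=cv2.resize(p[150:250,180:420],None,fx=3.3,fy=3.3,interpolation=cv2.INTER_CUBIC)
g=cv2.resize(p[190:250,310:470],None,fx=4.95,fy=4.95,interpolation=cv2.INTER_CUBIC)
cv2.imwrite("pics/crop.png",np.vstack([a[:,:792],g[:270,:792]]))
E
```

```text
[[130 142 152]
 [127 140 154]
 [127 141 154]] [484.59676021 264.7532695   11.        ]
[[129 139 149]
 [126 138 151]
 [125 137 151]] [489.52562086 160.01756127  11.        ]
[[123 135 148]
 [124 138 150]
 [123 137 149]] [431.79266909 135.43287316  11.        ]
top [206.  168.9] [199, 162, 16, 16, 73] [564.1 340.8   9. ]
top [236.2 204.3] [230, 198, 13, 13, 137] [484.3 267.    9. ]
top [283.7 204. ] [278, 198, 13, 13, 135] [487.7 160.8   9. ]
top [293.8 229.1] [288, 223, 13, 13, 139] [431.9 136.    9. ]
side [313.6 178.6] [308, 176, 12, 6, 63] [483.9 266.5   9. ]
side [317.9 201.1] [312, 198, 13, 7, 81] [487.5 161.3   9. ]
side [294.6 207.9] [288, 204, 14, 9, 92] [431.7 136.3   9. ]
83
```

View pics/crop.png

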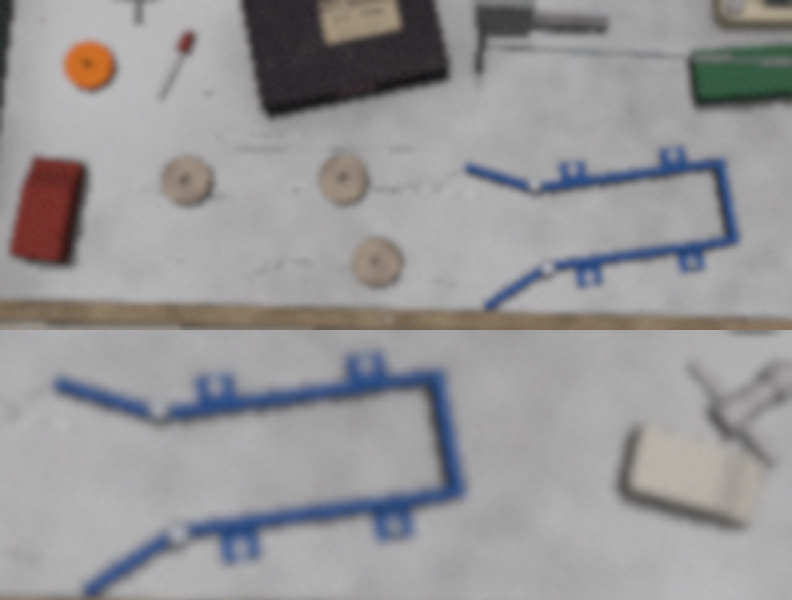

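Run:
```python
from h import *
P={k:ray("top",*uv,z) for k,uv,z in [("post1",(342.3,206.2),18),("post2",(346,231.4),18),("tip1",(322.1,201.1),14),("tip2",(328.2,242.5),14),("e1",(398.3,199.1),14),("e2",(402.5,222.7),14),("red",(194,213),29),("redtopL",(190,198),29),("redtopR",(201,199),29)]}
for k in P: print(k,P[k].round(1))
p=cv2.imread("pics/top0.png");h=cv2.cvtColor(p,cv2.COLOR_BGR2HSV).astype(int)
red=((h[...,0]<8)|(h[...,0]>172))&(h[...,1]>120)&(h[...,2]>50)
for c,s in blobs(red,20,900):
    if c[1]>150 and c[0]<300: print("red",c.round(1),s.tolist(),ray("top",*c,15).round(1),ray("top",s[0]+s[2],c[1],29).round(1))
m=(P["e1"]+P["e2"])/2-(P["post1"]+P["post2"])/2;g=(P["post1"]+P["post2"])/2
u=m[:2]/np.hypot(*m[:2]);print("gate",g,"dir",u,np.hypot(*m[:2]),np.degrees(np.arctan2(u[1],u[0])), np.degrees(np.arctan2(*(P["post1"]-P["post2"])[[1,0]])))
v=np.array([-u[1],u[0]])
for n,w in dict(A=(484.1,266.8),B=(487.6,161),C=(431.8,136.2)).items():
    d=np.array(w)-g[:2];print(n,d@u,d@v)
```

```text
post1 [484.4  29.9  18. ]
post2 [428.6  20.9  18. ]
tip1 [495.5  75.   14. ]
tip2 [403.7  59.3  14. ]
e1 [504.3 -95.4  14. ]
e2 [ 451.4 -104.1   14. ]
red [459.2 353.   29. ]
redtopL [492.2 364.7  29. ]
redtopR [490.6 340.4  29. ]
red [194.  213.4] [184, 199, 21, 30, 446] [460.3 357.5  15. ] [458.9 329.1  29. ]
gate [456.45170035  25.40217449  18.        ] dir [ 0.16866851 -0.98567283] 126.95512148504932 -80.28958749914382 9.119140840310687
A -233.27588097827422 67.96838964357292
B -128.4013554763006 53.57311608813488
C -113.36837213940144 -5.610407058028979
```

>>> drive_tool(
  rows=[
    [[0,0,-0.2278,0.1065,-0.216,-0.075,0.12],[0,0,-0.2278,0.1065,-0.216,-0.075,0.12],[0,0,-0.2278,0.1065,-0.216,-0.075,0.12],[0,0,-0.2278,0.1065,-0.216,-0.075,0.12],[0,0,-0.2278,0.1065,-0.216,-0.075,0.12]],
  ],
)

```text
time_s: 0.72
tool_pos: [318.1, 397.0, 163.5]
ee_rot: [1.814, 2.565, -0.001]
force: [0.9, -0.7, 0.2]
gripper_width: 10.1
grip_force: 0.0
```

>>> drive_tool(
  rows=[
    [[0,0,-0.2278,0.1065,-0.216,-0.075,0.12],[0,0,0,0.1065,-0.216,-0.075,0.12],[0,0,0,0.1065,-0.216,-0.075,0.12],[0,0,0,0.1065,-0.216,-0.075,0.12],[0,0,0,0.1065,-0.216,-0.075,0.12]],
  ],
)

```text
time_s: 1.35
tool_pos: [424.4, 181.3, 88.8]
ee_rot: [2.029, 2.399, 0.0]
force: [0.5, 0.3, -0.1]
gripper_width: 10.0
grip_force: 0.0
```

>>> drive_tool(
  rows=[
    [[0,0,0,0,0,-0.15,0.12],[0,0,0,0,0,-0.1,0.12],[0,0,0,0,0,0,0.12],[0,0,0,0,0,0,0.12],[0,0,0,0,0,0,0.12]],
  ],
)

```text
time_s: 1.98
tool_pos: [424.8, 183.3, 40.3]
ee_rot: [2.028, 2.398, 0.003]
force: [-0.2, 0.2, -0.2]
gripper_width: 10.6
grip_force: 0.0
```

Run:
```python
from h import *
s=observe();print({k:np.round(v,3).tolist() for k,v in s.items()})
for n in("top","wrist"):
    p,d=grab_frame(n);cv2.imwrite(f"pics/{n}1.png",p);np.save(f"pics/{n}1d.npy",d)
    if n=="top":
      for c,s in blobs(wheels(n,p),40,400):
        P=ray(n,*c,9)
        if 380<P[0]<600 and -250<P[1]<450: print(n,c.round(1),s.tolist(),P.round(1))
print(camera_params("wrist"))
```

```text
{'time_s': 1.975, 'joints': [-0.805, 0.13, 0.36, 2.128, -0.059, 0.891, -0.245], 'qd': [-0.002, -0.001, -0.0, 0.004, -0.001, -0.002, 0.001], 'joint_torque': [0.026, -29.83, 1.365, -24.821, 0.013, 0.007, -0.001], 'tool_pos': [424.79, 183.321, 40.305], 'ee_rot': [2.028, 2.398, 0.003], 'force': [-0.23, 0.198, -0.16], 'wrist_torque': [-0.008, 0.007, 0.003], 'grip_force': 0.0, 'gripper_width': 10.581}
top [205.9 168.3] [199, 162, 16, 16, 67] [565.7 341.3   9. ]
top [197.6 208.6] [195, 196, 6, 25, 50] [472.3 352.3   9. ]
top [284.7 203.8] [280, 198, 11, 13, 111] [488.1 158.6   9. ]
top [294.2 226.3] [289, 223, 12, 8, 65] [438.1 135.3   9. ]
top [294.5 246.5] [291, 244, 9, 6, 44] [393.4 132.9   9. ]
{'intrinsics': array([[282.02775565,   0.        , 317.87076672],
       [  0.        , 282.02775565, 199.72977976],
       [  0.        ,   0.        ,   1.        ]]), 'tool_from_camera': array([[-1.57148930e-03, -9.48757851e-01, -3.16000113e-01,
         7.99648343e+01],
       [ 9.99998493e-01, -1.72402491e-03,  2.03149407e-04,
        -6.68894684e-01],
       [-7.37531661e-04, -3.15999318e-01,  9.48759130e-01,
        -1.34635677e+02],
       [ 0.00000000e+00,  0.00000000e+00,  0.00000000e+00,
         1.00000000e+00]])}
```

View pics/wrist1.png

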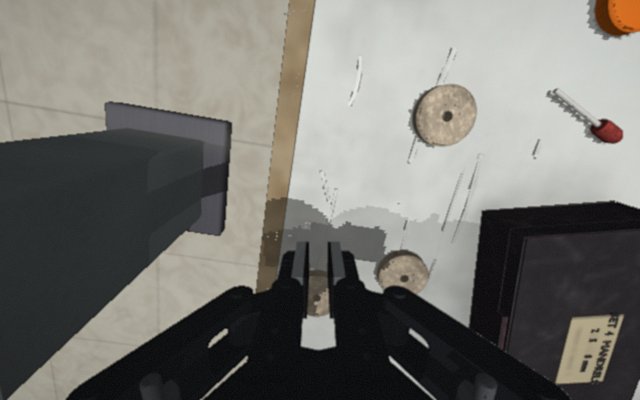

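The wrist view shows wheel C at about (318,292), centred just ahead of the fingers. Wheels B (404,272) and A (445,115) are well clear. Next I lower the fingers and push C.

>>> drive_tool(
  rows=[
    [[0,0,0,0,0,-0.1,0.12],[0,0,0,0,0,-0.035,0.12],[0,0,0,0.0099,-0.0592,0,0.12],[0,0,0,0.0124,-0.0588,0,0.12],[0,0,0,0.0124,-0.0588,0,0.12]],
  ],
)

```text
time_s: 2.7
tool_pos: [431.7, 146.3, 12.9]
ee_rot: [2.03, 2.397, 0.001]
force: [0.3, 0.4, 0.1]
gripper_width: 10.0
grip_force: 0.0
```

>>> drive_tool(
  rows=[
    [[0,0,0,0.0124,-0.0588,0,0.12],[0,0,0,0.0124,-0.0588,0,0.12],[0,0,0,0.0124,-0.0588,0,0.12],[0,0,0,0.0124,-0.0588,0,0.12],[0,0,0,0.0124,-0.0588,0,0.12]],
  ],
)

```text
time_s: 3.32
tool_pos: [443.6, 87.9, 12.3]
ee_rot: [2.029, 2.398, 0.0]
force: [-0.7, -0.0, 0.8]
gripper_width: 10.4
grip_force: 0.1
```

```bash
cat >> h.py <<'E'
G=np.array([456.5,25.4]);U=np.array([.165,-.9863]);V=np.array([.9863,.165])
def gf(P): d=np.array(P)[:2]-G;return np.round([d@U,d@V],1)
def look(k,*names):
    s=observe();print("t",s["time_s"],"tcp",np.round(s["tool_pos"],1),gf(s["tool_pos"]),"F",np.round(s["force"],1),"yaw",2*np.degrees(np.arctan2(s["ee_rot"][1],s["ee_rot"][0]))-90)
    for n in names:
        p,d=grab_frame(n);cv2.imwrite(f"pics/{n}{k}.png",p)
        for c,b in blobs(wheels(n,p),12,400):
            P=ray(n,*c,9)
            if 380<P[0]<540 and -200<P[1]<300: print(n,c.round(1),b.tolist(),P[:2].round(1),"guide",gf(P))
E
python3 -c "
from h import *
look(2,'top','side')
a=cv2.imread('pics/top2.png')[170:260,180:420];b=cv2.imread('pics/side2.png')[160:290,260:380]
cv2.imwrite('pics/c2.png',np.hstack([cv2.resize(a,(400,150),interpolation=2),cv2.resize(b,(400,433),interpolation=2)[:150*2].repeat(1,0)[:150]]) if 0 else np.vstack([cv2.resize(a,(720,270),interpolation=2),np.hstack([cv2.resize(b,(300,325),interpolation=2),np.zeros((325,420,3),np.uint8)])]))"
```

```text
t 3.325 tcp [443.6  87.9  12.3] [-63.7  -2.4] F [-0.7 -0.   0.8] yaw 9.543058354169801
top [236.2 204.4] [230, 198, 13, 13, 135] [484.1 266.9] guide [-233.6   67. ]
top [279.4 205. ] [277, 200, 6, 10, 31] [485.  170.3] guide [-138.2   52. ]
side [322.5 202. ] [320, 199, 5, 6, 19] [498.1 156.9] guide [-122.9   62.7]
side [278.3 216. ] [276, 201, 7, 31, 161] [394.3 106.3] guide [-90. -48.]
side [308.5 229.7] [306, 226, 5, 7, 19] [459.4  51.7] guide [-25.4   7.2]
```

View pics/c2.png

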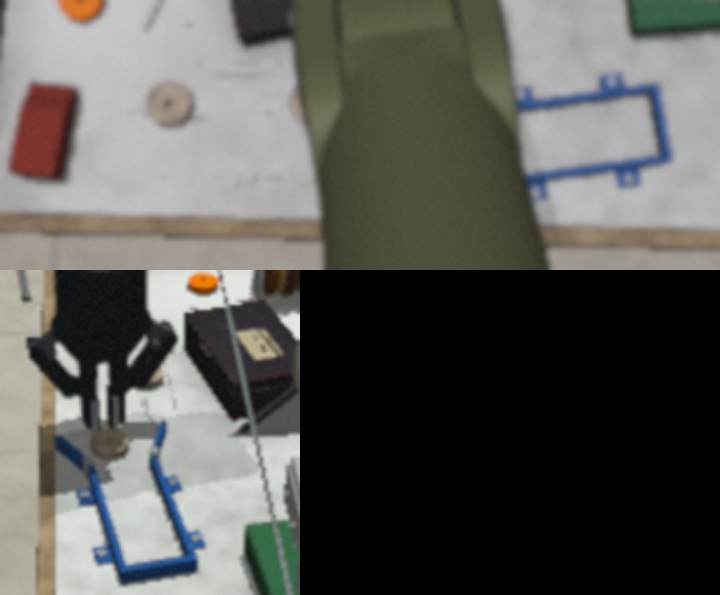

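The side crop shows wheel C just ahead of the fingers at about side pixel (304,229). It is central between the wings, so I keep pushing.

>>> drive_tool(
  rows=[
    [[0,0,0,0.0138,-0.0585,0,0.12],[0,0,0,0.0138,-0.0585,0,0.12],[0,0,0,0.0138,-0.0585,0,0.12],[0,0,0,0.0099,-0.0592,0,0.12],[0,0,0,0.0099,-0.0592,0,0.12]],
  ],
)

```text
time_s: 4.05
tool_pos: [455.8, 28.9, 12.3]
ee_rot: [2.029, 2.398, -0.0]
force: [-0.7, 0.8, -0.4]
gripper_width: 9.9
grip_force: 0.0
```

>>> drive_tool(
  rows=[
    [[0,0,0,0.0074,-0.0444,0,0.12],[0,0,0,0,0,0,0.12],[0,0,0,0,0,0,0.12],[0,0,0,-0.0165,0.0986,0,0.12],[0,0,0,-0.0165,0.0986,0.05,0.12]],
  ],
)

```text
time_s: 4.68
tool_pos: [449.7, 61.1, 21.9]
ee_rot: [-2.028, -2.398, 0.002]
force: [0.5, 0.7, -0.2]
gripper_width: 10.4
grip_force: 0.0
```

```bash
python3 -c "
from h import *
look(3,'side')"
```

```text
t 4.675 tcp [449.7  61.1  21.9] [-36.3  -0.8] F [ 0.5  0.7 -0.2] yaw -350.44650347773046
side [278.3 219.4] [275, 201, 8, 36, 207] [394.4  93.2] guide [-77.1 -50.1]
side [312.  248.2] [305, 243, 15, 11, 127] [463.2 -10.2] guide [36.3  0.8]
```

Wheel C is in the slot at guide coordinates of about (36, 1) mm. Next is B: a small planner for the push arc, which starts shallow to keep clear of the case.

```bash
cat >> h.py <<'E'
def plan(W,ths,steps,P0,yaw0):
    """wheel centre W (guide), heading deg and wheel step mm per row; P0 tcp world xy; yaw0 present heading"""
    W=np.array(W,float);P=np.array(P0,float);y=yaw0
    for t,st in zip(ths,steps):
        a=np.radians((t+y)/2);W=W+st*np.array([np.cos(a),np.sin(a)])
        b=np.radians(t);Q=W-27.3*np.array([np.cos(b),np.sin(b)])
        Qw=G+Q[0]*U+Q[1]*V;d=(Qw-P)/200
        print(W.round(1),t,"TCP",Q.round(1),"row",round((t-y)/45,4),d.round(4).tolist());P=Qw;y=t
E
python3 - <<'E'
from h import *
st=G-166.6*U+64*V;print("start",st,(st-np.array([449.7,61.1]))/200)
th=[-15,-15,-20,-25,-30,-35,-37,-37,-33,-27,-20,-13,-6,0,0,0,0,0,0]
plan((-128-12*np.cos(.262),53.6+12*np.sin(.262)),th,[12]+[11]*18,st,-15)
E
```

```text
start [492.1342  200.27758] [0.212171  0.6958879]
[-128.    53.6] -15 TCP [-154.4   60.7] row 0.0 [-0.0063, -0.0631]
[-117.4   50.8] -15 TCP [-143.7   57.8] row 0.0 [-0.0053, -0.0547]
[-106.9   47.4] -20 TCP [-132.5   56.8] row -0.1111 [0.0041, -0.0561]
[-96.7  43.2] -25 TCP [-121.5   54.8] row -0.1111 [-0.0008, -0.0563]
[-87.   38.2] -30 TCP [-110.6   51.8] row -0.1111 [-0.0057, -0.056]
[-77.7  32.2] -35 TCP [-100.    47.9] row -0.1111 [-0.0105, -0.0553]
[-68.8  25.8] -37 TCP [-90.6  42.2] row -0.0444 [-0.0203, -0.0513]
[-60.   19.2] -37 TCP [-81.8  35.6] row 0.0 [-0.0254, -0.0488]
[-51.   12.9] -33 TCP [-73.9  27.7] row 0.0889 [-0.0323, -0.0455]
[-41.5   7.4] -27 TCP [-65.8  19.7] row 0.1333 [-0.0326, -0.0465]
[-31.4   3. ] -20 TCP [-57.   12.3] row 0.1556 [-0.0295, -0.0493]
[-20.8  -0.2] -13 TCP [-47.4   6. ] row 0.1556 [-0.0232, -0.0526]
[-10.  -2.] -6 TCP [-37.1   0.9] row 0.1556 [-0.0167, -0.055]
[ 1.  -2.5] 0 TCP [-26.3  -2.5] row 0.1333 [-0.008, -0.0563]
[12.  -2.5] 0 TCP [-15.3  -2.5] row 0.0 [0.0091, -0.0542]
[23.  -2.5] 0 TCP [-4.3 -2.5] row 0.0 [0.0091, -0.0542]
[34.  -2.5] 0 TCP [ 6.7 -2.5] row 0.0 [0.0091, -0.0542]
[45.  -2.5] 0 TCP [17.7 -2.5] row 0.0 [0.0091, -0.0542]
[56.  -2.5] 0 TCP [28.7 -2.5] row 0.0 [0.0091, -0.0542]
```

>>> drive_tool(
  rows=[
    [[0,0,0,0,0,0.2,0.12],[0,0,-0.1111,0.0707,0.232,0,0.12],[0,0,-0.1111,0.0707,0.232,0,0.12],[0,0,-0.1111,0.0707,0.232,0,0.12],[0,0,0,0,0,-0.1,0.12]],
  ],
)

```text
time_s: 5.35
tool_pos: [494.8, 205.3, 43.4]
ee_rot: [2.317, 2.121, 0.009]
force: [-0.6, -0.8, -0.8]
gripper_width: 10.2
grip_force: 0.0
```

```bash
python3 -c "
from h import *
look(4,'side','top')
s=observe();p,d=grab_frame('wrist');cv2.imwrite('pics/wrist4.png',p)
from scipy.spatial.transform import Rotation as Ro
c=camera_params('wrist');T=c['tool_from_camera'];R=Ro.from_rotvec(s['ee_rot']).as_matrix()
for q,b in blobs(wheels('w',p),60,6000):
    r=R@T[:3,:3]@(np.linalg.inv(c['intrinsics'])@[q[0],q[1],1]);o=R@T[:3,3]+s['tool_pos'];X=o+r*(10-o[2])/r[2];print(q.round(),b.tolist(),X.round(1),gf(X))
"
```

```text
t 5.35 tcp [494.8 205.3  43.4] [-171.1   67.5] F [-0.6 -0.8 -0.8] yaw -5.078346400428245
side [310.3 178.6] [308, 176, 5, 6, 25] [475.5 267.1] guide [-235.2   58.6]
side [311.5 248.3] [304, 243, 16, 11, 138] [462.1 -10.3] guide [36.1 -0.3]
top [286.  199.3] [283, 198, 6, 4, 12] [498.4 156.1] guide [-122.    62.8]
top [279.4 205.9] [277, 203, 6, 7, 23] [483.1 170.2] guide [-138.5   50.1]
top [359.9 217. ] [354, 211, 13, 13, 137] [462.5 -10.1] guide [36.   0.1]
top [293.  246.6] [287, 244, 14, 6, 74] [393.3 136.2] guide [-119.7  -44.1]
[293. 127.] [264, 97, 58, 60, 2734] [483.2 269.4  10. ] [-236.3   66.6]
[314. 271.] [309, 265, 13, 15, 110] [485.6 174.2  10. ] [-142.    53.2]
[501. 317.] [469, 281, 63, 75, 3015] [615.3 124.6  10. ] [-71.6 173. ]
```

View pics/wrist4.png

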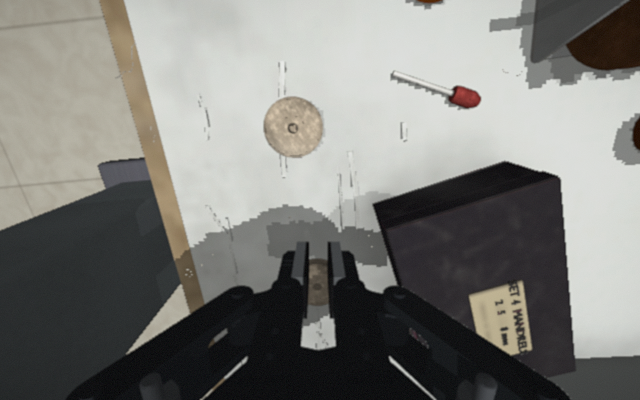

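Wheel B sits just ahead of the fingers and centred, at about (314,280). The fingers clear the case edge at x≈375, so I descend.

>>> drive_tool(
  rows=[
    [[0,0,0,0,0,-0.1,0.12],[0,0,0,0,0,-0.05,0.12],[0,0,0,0,0,0,0.12],[0,0,0,0,0,0,0.12],[0,0,0,0,0,0,0.12]],
  ],
)

```text
time_s: 6.12
tool_pos: [493.5, 199.8, 13.1]
ee_rot: [2.325, 2.113, 0.002]
force: [0.0, -0.1, 0.9]
gripper_width: 10.0
grip_force: 0.0
```

Run:
```python
from h import *
look(5)
s=observe()
th=[-15,-15,-20,-25,-30,-35,-37,-37,-33,-27,-20,-13,-6,0,0,0]
plan((-128-12*np.cos(.262),53.6+12*np.sin(.262)),th,[12]+[11]*15,s["tool_pos"][:2],-15)
```

```text
t 6.125 tcp [493.5 199.8  13.1] [-165.9   65.3] F [ 0.  -0.1  0.9] yaw -5.4636701449823875
[-128.    53.6] -15 TCP [-154.4   60.7] row 0.0 [-0.0132, -0.0605]
[-117.4   50.8] -15 TCP [-143.7   57.8] row 0.0 [-0.0053, -0.0547]
[-106.9   47.4] -20 TCP [-132.5   56.8] row -0.1111 [0.0041, -0.0561]
[-96.7  43.2] -25 TCP [-121.5   54.8] row -0.1111 [-0.0008, -0.0563]
[-87.   38.2] -30 TCP [-110.6   51.8] row -0.1111 [-0.0057, -0.056]
[-77.7  32.2] -35 TCP [-100.    47.9] row -0.1111 [-0.0105, -0.0553]
[-68.8  25.8] -37 TCP [-90.6  42.2] row -0.0444 [-0.0203, -0.0513]
[-60.   19.2] -37 TCP [-81.8  35.6] row 0.0 [-0.0254, -0.0488]
[-51.   12.9] -33 TCP [-73.9  27.7] row 0.0889 [-0.0323, -0.0455]
[-41.5   7.4] -27 TCP [-65.8  19.7] row 0.1333 [-0.0326, -0.0465]
[-31.4   3. ] -20 TCP [-57.   12.3] row 0.1556 [-0.0295, -0.0493]
[-20.8  -0.2] -13 TCP [-47.4   6. ] row 0.1556 [-0.0232, -0.0526]
[-10.  -2.] -6 TCP [-37.1   0.9] row 0.1556 [-0.0167, -0.055]
[ 1.  -2.5] 0 TCP [-26.3  -2.5] row 0.1333 [-0.008, -0.0563]
[12.  -2.5] 0 TCP [-15.3  -2.5] row 0.0 [0.0091, -0.0542]
[23.  -2.5] 0 TCP [-4.3 -2.5] row 0.0 [0.0091, -0.0542]
```

>>> drive_tool(
  rows=[
    [[0,0,0,-0.0132,-0.0605,0,0.12],[0,0,0,-0.0053,-0.0547,0,0.12],[0,0,-0.1111,0.0041,-0.0561,0,0.12],[0,0,-0.1111,-0.0008,-0.0563,0,0.12],[0,0,-0.1111,-0.0057,-0.056,0,0.12]],
  ],
)

```text
time_s: 6.75
tool_pos: [488.8, 141.5, 12.5]
ee_rot: [2.584, 1.786, 0.0]
force: [0.5, 1.2, -0.3]
gripper_width: 10.3
grip_force: 0.1
```

>>> drive_tool(
  rows=[
    [[0,0,-0.1111,-0.0105,-0.0553,0,0.12],[0,0,-0.0444,-0.0203,-0.0513,0,0.12],[0,0,0,-0.0254,-0.0488,0,0.12],[0,0,0,0,0,0,0.12],[0,0,0,0,0,0,0.12]],
  ],
)

```text
time_s: 7.38
tool_pos: [477.6, 112.1, 12.4]
ee_rot: [-2.684, -1.632, -0.001]
force: [-0.2, 0.8, 0.1]
gripper_width: 10.2
grip_force: 0.0
```

Run:
```python
from h import *
look(6,"side")
a=cv2.imread('pics/side6.png')[165:285,260:380]
cv2.imwrite('pics/c6.png',cv2.resize(a,(600,600),interpolation=2))
```

```text
t 7.375 tcp [477.6 112.1  12.4] [-82.   35.2] F [-0.2  0.8  0.1] yaw -387.4108776993347
side [311.3 248.3] [304, 243, 16, 11, 140] [461.8 -10.3] guide [36.1 -0.6]
```

View pics/c6.png

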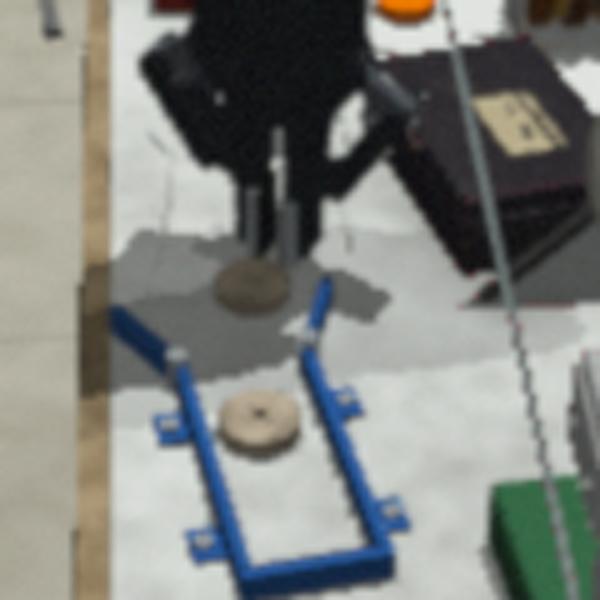

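Wheel B is seated ahead of the fingers at about side pixel (310,222), at the funnel mouth. C lies in the slot at (312,248).

Run:
```python
from h import *
print(gf(ray("side",310.5,222,9)))
th=[-33,-27,-20,-13,-6,0,0,0,0]
plan((-60,19.2),th,[11]*8+[6],(477.6,112.1),-37)
```

```text
[-51.8  17.5]
[-51.   12.9] -33 TCP [-73.9  27.8] row 0.0889 [-0.0296, -0.0462]
[-41.5   7.4] -27 TCP [-65.8  19.8] row 0.1333 [-0.0326, -0.0465]
[-31.4   3. ] -20 TCP [-57.   12.3] row 0.1556 [-0.0295, -0.0493]
[-20.8  -0.1] -13 TCP [-47.4   6. ] row 0.1556 [-0.0232, -0.0526]
[-10.   -1.9] -6 TCP [-37.1   0.9] row 0.1556 [-0.0167, -0.055]
[ 1.  -2.5] 0 TCP [-26.3  -2.5] row 0.1333 [-0.008, -0.0563]
[12.  -2.5] 0 TCP [-15.3  -2.5] row 0.0 [0.0091, -0.0542]
[23.  -2.5] 0 TCP [-4.3 -2.5] row 0.0 [0.0091, -0.0542]
[29.  -2.5] 0 TCP [ 1.7 -2.5] row 0.0 [0.005, -0.0296]
```

```bash
sed -i 's/W-27.3/W-33.5/' h.py
python3 - <<'E'
from h import *
th=[-34,-28,-21,-14,-7,0,0,0]
plan((-52+1.4,17.5-2),th,[10]*6+[11,9],(477.6,112.1),-37)
E
```

```text
[-42.5   9.7] -34 TCP [-70.2  28.4] row 0.0667 [-0.0233, -0.0637]
[-33.9   4.5] -28 TCP [-63.5  20.3] row 0.1333 [-0.0346, -0.0401]
[-24.8   0.4] -21 TCP [-56.1  12.4] row 0.1556 [-0.0327, -0.043]
[-15.3  -2.6] -14 TCP [-47.8   5.5] row 0.1556 [-0.0272, -0.0467]
[-5.4 -4.4] -7 TCP [-38.7  -0.4] row 0.1556 [-0.0213, -0.0496]
[ 4.6 -5. ] 0 TCP [-28.9  -5. ] row 0.1556 [-0.0151, -0.0519]
[15.6 -5. ] 0 TCP [-17.9  -5. ] row 0.0 [0.0091, -0.0542]
[24.6 -5. ] 0 TCP [-8.9 -5. ] row 0.0 [0.0074, -0.0444]
```

>>> drive_tool(
  rows=[
    [[0,0,0.0667,-0.0233,-0.0637,0,0.12],[0,0,0.1333,-0.0346,-0.0401,0,0.12],[0,0,0.1556,-0.0265,-0.042,0,0.12],[0,0,0.1556,-0.021,-0.0457,0,0.12],[0,0,0.1556,-0.0151,-0.0486,0,0.12]],
  ],
)

```text
time_s: 8.05
tool_pos: [453.5, 64.0, 12.4]
ee_rot: [2.165, 2.276, 0.0]
force: [0.4, 0.5, 0.9]
gripper_width: 10.3
grip_force: 0.1
```

Run:
```python
from h import *
look(7,"side")
```

```text
t 8.05 tcp [453.5  64.   12.4] [-38.6   3.4] F [0.4 0.5 0.9] yaw 2.8569374098227343
side [278.3 219. ] [275, 200, 8, 36, 197] [394.4  95.1] guide [-79.  -49.8]
side [312.1 248.3] [304, 242, 16, 12, 126] [463.4 -10.5] guide [36.6  0.9]
```

>>> drive_tool(
  rows=[
    [[0,0,0.15,-0.0038,-0.0498,0,0.12],[0,0,0,0.0066,-0.0547,0,0.12],[0,0,0,0.0083,-0.0493,0,0.12],[0,0,0,0.005,-0.0296,0,0.12],[0,0,0,0,0,0,0.12]],
  ],
)

```text
time_s: 8.72
tool_pos: [456.9, 26.6, 12.4]
ee_rot: [2.036, 2.392, -0.0]
force: [0.6, 0.9, -0.9]
gripper_width: 10.2
grip_force: 0.0
```

>>> drive_tool(
  rows=[
    [[0,0,0,0,0,0,0.12],[0,0,0,-0.0165,0.0986,0,0.12],[0,0,0,-0.0165,0.0986,0.05,0.12],[0,0,0,0,0,0.2,0.12],[0,0,0,0,0,0,0.12]],
  ],
)

```text
time_s: 9.35
tool_pos: [452.4, 67.8, 64.9]
ee_rot: [2.031, 2.393, 0.008]
force: [0.6, -0.2, -1.6]
gripper_width: 10.0
grip_force: 0.0
```

Run:
```python
from h import *
look(8,"side","top")
```

```text
t 9.35 tcp [452.4  67.8  64.9] [-42.5   3. ] F [ 0.6 -0.2 -1.6] yaw 9.369406007878027
side [317.1 178.1] [316, 176, 4, 5, 13] [493.1 268.5] guide [-233.8   76.2]
side [278.4 210.4] [275, 182, 7, 57, 326] [394.4 128.4] guide [-111.8  -44.2]
side [312.7 251.9] [304, 241, 19, 22, 294] [464.  -21.5] guide [47.5 -0.4]
top [236.2 204.3] [230, 198, 13, 13, 136] [484.2 267. ] guide [-233.7   67.2]
top [376.9 215.2] [376, 211, 3, 9, 21] [467.4 -48. ] guide [74.2 -1.3]
```

B is in (about x=31) and C about 65. Next is A at guide (-234, 67). I approach it with a -40° heading so that the wrist camera stays away from the dust hood.

>>> drive_tool(
  rows=[
    [[0,0,-0.1778,0.0532,0.2338,0,0.12],[0,0,-0.1778,0.0532,0.2338,0,0.12],[0,0,-0.1778,0.0532,0.2338,0,0.12],[0,0,-0.1778,0.0532,0.2338,0,0.12],[0,0,-0.1778,0.0532,0.2338,0,0.12]],
  ],
)

```text
time_s: 10.07
tool_pos: [502.8, 301.1, 60.6]
ee_rot: [2.734, 1.547, -0.004]
force: [0.3, -0.6, 1.1]
gripper_width: 10.2
grip_force: 0.0
```

>>> drive_tool(
  rows=[
    [[0,0,0,0,0,0,0.12],[0,0,0,0,0,0,0.12],[0,0,0,0,0,-0.05,0.12],[0,0,0,0,0,-0.05,0.12],[0,0,0,0,0,0,0.12]],
  ],
)

```text
time_s: 10.7
tool_pos: [502.5, 299.1, 41.0]
ee_rot: [2.731, 1.553, -0.004]
force: [-0.3, -0.2, -0.4]
gripper_width: 10.5
grip_force: 0.0
```

Run:
```python
from h import *
print("mandrel ends",ray("top",228.5,179.7,5),ray("top",237,160.6,5))
look(9,"side","top")
p,d=grab_frame('wrist');cv2.imwrite('pics/wrist9.png',p)
a=cv2.imread('pics/top9.png')[140:250,170:420]
b=cv2.imread('pics/side9.png')[150:290,260:420]
cv2.imwrite('pics/c9.png',np.hstack([cv2.resize(p,(480,300)),cv2.resize(b,(320,300))]))
```

```text
mandrel ends [541.1983314  289.02186524   5.        ] [586.71822048 272.69841052   5.        ]
t 10.7 tcp [502.5 299.1  41. ] [-262.3   90.5] F [-0.3 -0.2 -0.4] yaw -30.755413299044235
side [314.  177.9] [309, 175, 11, 7, 51] [485.3 269.7] guide [-236.2   68.7]
side [312.7 251.8] [304, 241, 19, 22, 291] [464.  -21.4] guide [47.4 -0.3]
top [236.3 204.4] [230, 198, 13, 13, 128] [484.1 266.6] guide [-233.4   67. ]
top [364.5 216.3] [351, 209, 28, 15, 288] [464.3 -20.5] guide [46.5  0.1]
```

View pics/c9.png

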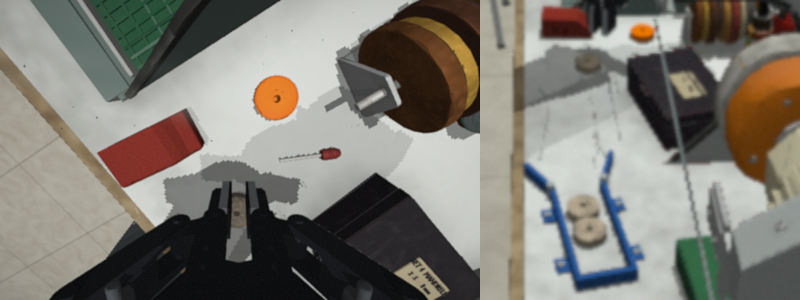

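In the wrist view A sits centred just ahead of the fingers, and the red bar and mandrel are clear. The side view shows B and C in the slot, at about crop (583,207) and (590,232). Next I descend and plan.

>>> drive_tool(
  rows=[
    [[0,0,0,0,0,-0.1,0.12],[0,0,0,0,0,-0.05,0.12],[0,0,0,0,0,0,0.12],[0,0,0,0,0,0,0.12],[0,0,0,0,0,0,0.12]],
  ],
)

```text
time_s: 11.48
tool_pos: [503.7, 300.6, 12.8]
ee_rot: [-2.73, -1.554, -0.001]
force: [-0.9, -0.3, 0.4]
gripper_width: 10.7
grip_force: 0.0
```

Run:
```python
from h import *
look(10)
th=[-40,-36,-32,-28,-24,-20,-17,-15,-13,-11,-10,-10,-10,-10,-9,-6,-3,0,0,0]
c=np.radians(40)
plan((-233.5-4*np.cos(c),67.1+4*np.sin(c)),th,[5]+[11]*19,observe()["tool_pos"][:2],-40)
```

```text
t 11.475 tcp [503.7 300.6  12.8] [-263.6   92. ] F [-0.9 -0.3  0.4] yaw -390.6998284991702
[-232.7   66.5] -40 TCP [-258.4   88. ] row 0.0 [-0.0153, -0.0289]
[-224.1   59.7] -36 TCP [-251.2   79.4] row 0.0889 [-0.0365, -0.0428]
[-214.9   53.5] -32 TCP [-243.4   71.3] row 0.0889 [-0.0334, -0.0452]
[-205.4   48. ] -28 TCP [-235.    63.8] row 0.0889 [-0.0302, -0.0474]
[-195.5   43.2] -24 TCP [-226.1   56.8] row 0.0889 [-0.0268, -0.0494]
[-185.3   39.1] -20 TCP [-216.8   50.5] row 0.0889 [-0.0233, -0.0512]
[-174.9   35.6] -17 TCP [-206.9   45.4] row 0.0667 [-0.0173, -0.053]
[-164.3   32.6] -15 TCP [-196.7   41.2] row 0.0444 [-0.012, -0.054]
[-153.7   29.9] -13 TCP [-186.3   37.4] row 0.0444 [-0.0101, -0.0544]
[-142.9   27.6] -11 TCP [-175.8   34. ] row 0.0444 [-0.0082, -0.0547]
[-132.1   25.6] -10 TCP [-165.1   31.4] row 0.0222 [-0.0039, -0.0549]
[-121.2   23.7] -10 TCP [-154.2   29.5] row 0.0 [-0.0005, -0.055]
[-110.4   21.8] -10 TCP [-143.4   27.6] row 0.0 [-0.0005, -0.055]
[-99.6  19.9] -10 TCP [-132.6   25.7] row 0.0 [-0.0005, -0.055]
[-88.7  18.1] -9 TCP [-121.8   23.3] row 0.0222 [-0.0029, -0.055]
[-77.8  16.6] -6 TCP [-111.1   20.1] row 0.0667 [-0.0068, -0.0553]
[-66.9  15.8] -3 TCP [-100.3   17.5] row 0.0667 [-0.0039, -0.0556]
[-55.9  15.5] 0 TCP [-89.4  15.5] row 0.0667 [-0.001, -0.0557]
[-44.9  15.5] 0 TCP [-78.4  15.5] row 0.0 [0.0091, -0.0542]
[-33.9  15.5] 0 TCP [-67.4  15.5] row 0.0 [0.0091, -0.0542]
```

>>> drive_tool(
  rows=[
    [[0,0,0,-0.0153,-0.0289,0,0.12],[0,0,0.0889,-0.0365,-0.0428,0,0.12],[0,0,0.0889,-0.0334,-0.0452,0,0.12],[0,0,0.0889,-0.0302,-0.0474,0,0.12],[0,0,0.0889,-0.0268,-0.0494,0,0.12]],
  ],
)

```text
time_s: 12.1
tool_pos: [474.6, 257.1, 12.6]
ee_rot: [2.485, 1.922, 0.001]
force: [0.1, -0.2, 0.6]
gripper_width: 10.3
grip_force: 0.1
```

>>> drive_tool(
  rows=[
    [[0,0,0.0889,-0.0233,-0.0512,0,0.12],[0,0,0.0667,-0.0173,-0.053,0,0.12],[0,0,0,-0.0072,-0.0545,0,0.12],[0,0,0,-0.0072,-0.0545,0,0.12],[0,0,0,0,0,0,0.12]],
  ],
)

```text
time_s: 12.72
tool_pos: [464.0, 213.8, 12.4]
ee_rot: [2.368, 2.065, -0.0]
force: [0.1, 0.1, 0.0]
gripper_width: 10.0
grip_force: 0.0
```

Run:
```python
from h import *
look(11,"side")
p=cv2.imread('pics/side11.png')
cv2.imwrite('pics/c11.png',cv2.resize(p[165:285,260:380],(600,600),interpolation=2))
```

```text
t 12.725 tcp [464.  213.8  12.4] [-184.5   38.5] F [0.1 0.1 0. ] yaw -7.823268209206006
side [302. 195.] [300, 194, 5, 3, 13] [451.  190.2] guide [-163.5   21.7]
side [312.7 251.9] [304, 241, 19, 22, 291] [463.9 -21.6] guide [47.6 -0.4]
```

View pics/c11.png

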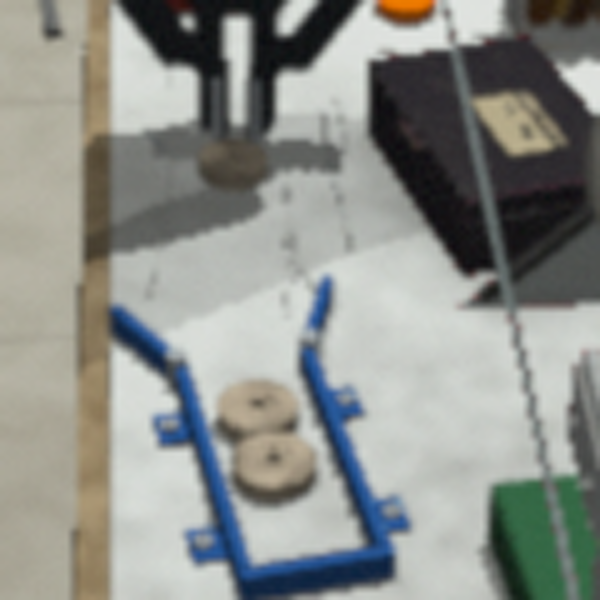

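Wheel A is at about side pixel (306,198), still seated between the fingertips.

Run:
```python
from h import *
W=gf(ray("side",306.4,197.3,9));print(W)
t=observe()["tool_pos"][:2];g=gf(t);c=np.radians(17.3);W0=g+33.5*np.array([np.cos(c),-np.sin(c)]);print(W0)
plan(W0,[-17,-17,-17,-17,-17,-14,-10,-5,0,0],[11]*10,t,-17.3)
```

```text
[-151.2   30. ]
[-153.31551322   28.63794172]
[-142.8   25.4] -17 TCP [-174.8   35.2] row 0.0067 [-0.0082, -0.0544]
[-132.3   22.2] -17 TCP [-164.3   32. ] row 0.0 [-0.0072, -0.0545]
[-121.8   19. ] -17 TCP [-153.8   28.8] row 0.0 [-0.0072, -0.0545]
[-111.2   15.7] -17 TCP [-143.3   25.5] row 0.0 [-0.0072, -0.0545]
[-100.7   12.5] -17 TCP [-132.8   22.3] row 0.0 [-0.0072, -0.0545]
[-90.1   9.6] -14 TCP [-122.6   17.7] row 0.0667 [-0.0145, -0.0538]
[-79.4   7.3] -10 TCP [-112.4   13.1] row 0.0889 [-0.0141, -0.0544]
[-68.5   5.9] -5 TCP [-101.8    8.8] row 0.1111 [-0.0127, -0.0555]
[-57.5   5.4] 0 TCP [-91.    5.4] row 0.1111 [-0.0078, -0.0564]
[-46.5   5.4] 0 TCP [-80.    5.4] row 0.0 [0.0091, -0.0542]
```

>>> drive_tool(
  rows=[
    [[0,0,0.0067,-0.0082,-0.0544,0,0.12],[0,0,0,-0.0072,-0.0545,0,0.12],[0,0,0,-0.0072,-0.0545,0,0.12],[0,0,0,-0.0072,-0.0545,0,0.12],[0,0,0,-0.0072,-0.0545,0,0.12]],
  ],
)

```text
time_s: 13.4
tool_pos: [456.4, 159.6, 12.4]
ee_rot: [2.36, 2.073, -0.0]
force: [0.0, 0.3, 0.5]
gripper_width: 10.0
grip_force: 0.1
```

>>> drive_tool(
  rows=[
    [[0,0,0.0667,-0.0145,-0.0538,0,0.12],[0,0,0.0889,-0.0141,-0.0544,0,0.12],[0,0,0.1111,-0.0127,-0.0555,0,0.12],[0,0,0.1111,-0.0078,-0.0564,0,0.12],[0,0,0,0,0,0,0.12]],
  ],
)

```text
time_s: 14.02
tool_pos: [446.5, 115.3, 12.3]
ee_rot: [-2.031, -2.397, 0.0]
force: [0.1, 0.6, -0.6]
gripper_width: 10.3
grip_force: 0.0
```

Run:
```python
from h import *
look(12,"side")
p=cv2.imread('pics/side12.png')
cv2.imwrite('pics/c12.png',cv2.resize(p[165:285,260:380],(600,600),interpolation=2))
```

```text
t 14.025 tcp [446.5 115.3  12.3] [-90.3   4.9] F [ 0.1  0.6 -0.6] yaw -350.55378264262794
side [278.4 209.4] [276, 192, 6, 36, 183] [394.4 132.5] guide [-115.9  -43.6]
side [308.6 222.2] [306, 220, 6, 5, 20] [461.  79.] guide [-52.2  13.3]
side [312.7 251.8] [304, 241, 19, 22, 298] [463.9 -21.4] guide [47.4 -0.4]
```

View pics/c12.png

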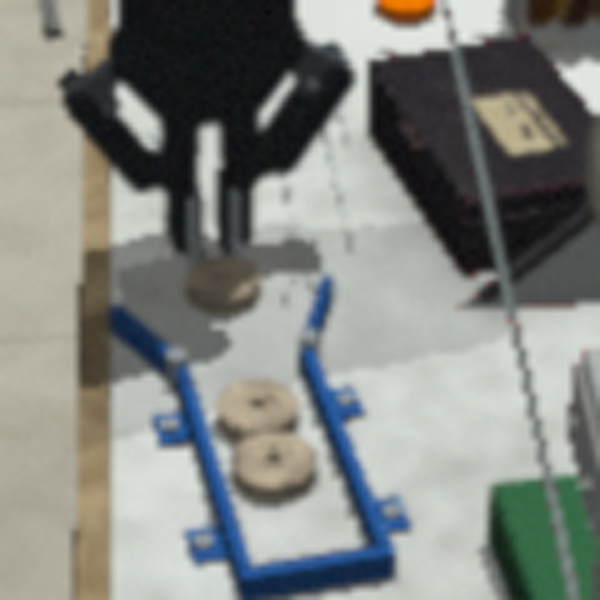

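Wheel A is at about side pixel (304,222), centred in the funnel mouth. Now the final push.

>>> drive_tool(
  rows=[
    [[0,0,0,0.0045,-0.054,0,0.12],[0,0,0,0.0045,-0.054,0,0.12],[0,0,0,0.0045,-0.054,0,0.12],[0,0,0,0.0045,-0.054,0,0.12],[0,0,0,0.0045,-0.054,0,0.12]],
  ],
)

```text
time_s: 14.7
tool_pos: [451.2, 61.6, 12.3]
ee_rot: [2.028, 2.399, 0.0]
force: [-0.2, 0.3, 0.5]
gripper_width: 10.6
grip_force: 0.1
```

>>> drive_tool(
  rows=[
    [[0,0,0,0.0089,-0.0533,0,0.12],[0,0,0,0.0089,-0.0533,0,0.12],[0,0,0,0.0089,-0.0533,0,0.12],[0,0,0,0,0,0,0.12],[0,0,0,0,0,0,0.12]],
  ],
)

```text
time_s: 15.32
tool_pos: [456.4, 30.6, 12.3]
ee_rot: [-2.028, -2.4, 0.0]
force: [-0.2, 0.0, -0.4]
gripper_width: 10.0
grip_force: 0.0
```

>>> drive_tool(
  rows=[
    [[0,0,0,-0.0165,0.0986,0,0.12],[0,0,0,-0.0165,0.0986,0.05,0.12],[0,0,0,-0.02,0.15,0.2,0.12],[0,0,0,-0.02,0.15,0.2,0.12],[0,0,0,0,0,0,0.12]],
  ],
)

```text
time_s: 15.95
tool_pos: [443.7, 133.8, 105.5]
ee_rot: [2.02, 2.403, 0.011]
force: [0.4, 0.1, 0.2]
gripper_width: 10.2
grip_force: 0.0
```

Run:
```python
from h import *
look(13,"side","top")
a=cv2.imread('pics/side13.png');b=cv2.imread('pics/top13.png')
cv2.imwrite('pics/c13.png',np.vstack([cv2.resize(b[140:250,170:470],(780,286),interpolation=2),np.hstack([cv2.resize(a[165:285,260:380],(300,300),interpolation=2),np.zeros((300,480,3),np.uint8)])]))
```

```text
t 15.95 tcp [443.7 133.8 105.5] [-109.1    5.3] F [0.4 0.1 0.2] yaw 9.921377700749659
side [278.7 191. ] [276, 154, 7, 75, 383] [394.6 211.6] guide [-193.9  -30.3]
```

View pics/c13.png

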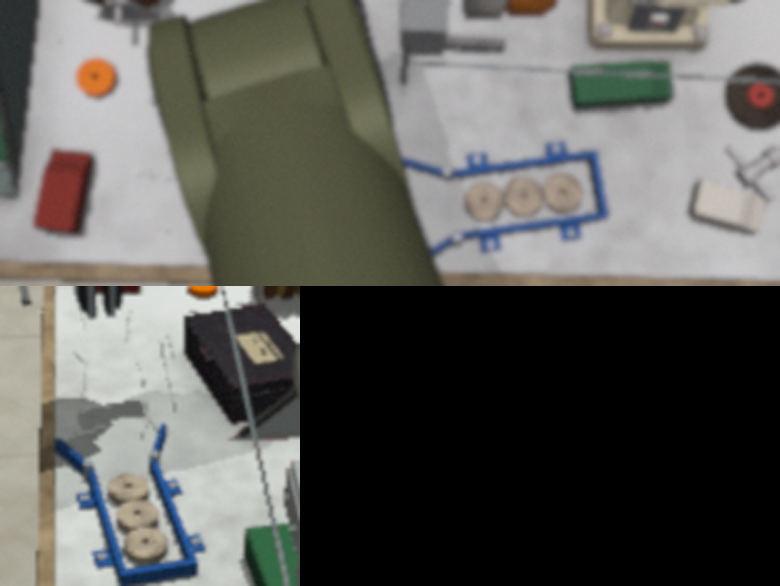

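All three wheels lie flat in the slot, in a row at top-crop x≈485, 523 and 562. The nearest is about 28 mm behind the gate. The bars and mandrel are untouched and the arm is clear, so I hand in.

```bash
python3 -c "
from h import *
print(gf(ray('top',356.5,217.3,9)));print(job_done())"
```

```text
[28.5  0.4]
the job is handed in; nothing more can be done
None
```

I swept all three felt wheels one at a time through the gate into the slot (the last about 28 mm behind it) and handed the job in at about 16 s; no verdict came back, the red and white bars looked unmoved, and the mandrel was clear when last seen.

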